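# Lock the depth gauge on the crock's floor

## Task

Take the inside depth of the stoneware crock with the depth gauge that stands across its rim: grip the gauge's cross handle, lower the probe gently until its foot rests lightly on the floor inside, and holding it there turn the handle clockwise (seen from above) to its stop, so that the slide is locked at that depth. Turn only after the foot has touched, never press hard on the floor, and leave the handle locked with the foot still resting on the floor. Do not disturb the things standing beside the crock.

Things in the scene. Friction and masses are not known exactly. Their poses are not given: they have to be found in the camera images.
- crock: open round cream stoneware crock, 102 mm across, 69 mm high, standing fast on the worktop; origin under its centre on the worktop, z up. Inside is a level wooden riser disc as floor, at an unknown height between 12 and 45 mm above the worktop, hidden under the gauge's plate. The probe's foot is sprung (yields up to 7 mm, 2 N per mm); 2 to 5 N on the floor are light, 7 N is too much to leave locked in, over 10 N is hard
- grip (a point): centre of the black cross handle (T-bar) on top of the probe rod: 52 mm long along its x, 14 mm thick along its y (grip it across this), 26 mm high; about 200 mm above the worktop at the start, its z up and on the rod's axis. Below it a collar, 20 mm across, reaches to 18 mm under this point, then comes the 10 mm rod
- gauge: the depth gauge's fixed part: round aluminium plate, 110 mm across and 8 mm thick, lying on the crock's rim and standing fast, with a steel guide bush, 24 mm across, on it whose top is 36 mm above the origin; origin at the centre of the plate's underside, z up
- rod: the probe: upright steel rod, 10 mm across, with a black rubber foot at its lower end; origin under the foot (while unpressed), at the start 69 mm above the worktop, inside the plate. It slides straight down by up to 66 mm. A spring lifts it: pushing down takes 1.5 N at the top to 2.5 N at the bottom, until the foot meets the floor; let go unlocked, it springs back up
- lock (a joint): turn of the cross handle against the rod (rad): 0 to 0.2 at the start (free), grows as the handle is turned clockwise from above, stop at 1.25. The lock begins to bite at about 0.5 and holds the rod firmly from 1.0 on; the handle stays where it is left, turning it takes up to about 0.12 N m
- honey_jar: honey jar with white lid, 66 mm across and 102 mm high, about 14 cm to the left of the crock; origin under its centre; a bystander
- salt_shaker: salt shaker, 44 mm across and 90 mm high, about 12 cm to the right of the crock; origin under its centre; a bystander
- spice_b: spice bottle with black cap, 41 mm across and 105 mm high, about 19 cm to the right of the crock; origin under its centre; a bystander
Not all that is in view belongs to the job. Leave any orange or pink look-alike of the crock alone.

How it is judged (in metres and radians):
On the way:
1. the probe's foot rests on the crock's floor while the handle is still unlocked (contact force between rod and crock above 0.8 N and value of joint lock below 0.4 rad), for 0.2 s.
At the end, for the whole second after the job is handed in: the handle is turned at least 1.0 rad clockwise (locked) and, with the robot clear, the foot still rests on the crock's floor with 0.5 to 7 N, the rod at rest (contact force between rod and crock between 0.5 and 7 N and value of joint lock above 1 rad and linear speed of rod below 0.005 m/s); the robot touches nothing.
It fails at once if the foot presses on the crock's floor with more than 10 N (contact force between rod and crock above 10 N).
It fails at once if the honey jar is moved more than 3 cm or tipped (distance of honey_jar from where it was at the start of the episode above 0.03 m or angle between honey_jar's own z axis and vertical above 0.4 rad).
It fails at once if the salt shaker is moved more than 3 cm or tipped (distance of salt_shaker from where it was at the start of the episode above 0.03 m or angle between salt_shaker's own z axis and vertical above 0.4 rad).
It fails at once if the spice bottle is moved more than 3 cm or tipped (distance of spice_b from where it was at the start of the episode above 0.03 m or angle between spice_b's own z axis and vertical above 0.4 rad).
It also fails if it takes over 43 s, if anything falls off the work surface, if the arm or the gripper's body presses on something with over 40 N, if the wrist force passes 120 N, or if a joint passes its speed limit or range.

## Robot

A 6-joint arm with a two-finger parallel gripper is mounted at the origin on a cart in front of the work surface, level with it; the furniture and walls round the work are solid. World frame = base frame: x ahead of the robot, y to its left, z up, the work surface at z = 0. Lengths are in mm, angles in degrees, forces in N, time in s.
With the tool pointing down it reaches from about 350 to 775 mm from the base axis. Payload 5.5 kg.
Tool frame: the origin (TCP) lies between the finger pads; the fingertips stand 22 mm ahead of it and the grasp point (between the pads) lies 3 mm ahead of it; y points along the fingers, x is the direction in which the jaws open and shut, and the axes are right-handed (so a half turn about y gives the same grasp; the last joint's range is limited). The gripper opens to 85 mm and grips with 20 to 120 N. Pads are 22 mm wide; open, the fingers measure 114 mm over their backs; the gripper's body (76 mm by 85 mm) begins 54 mm behind the grasp point. The pads swing forward as they close: fully open they stand 13 mm farther back than shut.
Start: joints at [55.6, 17.945, 2.641, 74.691, 0, 82.002], TCP at [255.711, 515.055, 253.323] pointing down, gripper open.
Joint ranges: [-158.12, 158.12], [-49.38, 96.58], [-58.88, 72.47], [-126.05, 133.96], [-84.25, 85.87], [-180, 180]. Speed limits (degrees/s): [147.25, 147.25, 180, 180, 180, 180].

## Interface

Orientations are given as a 3x3 rotation matrix whose columns are the frame's x, y, z axes.
In Python, from cell import arm, imaging, workorder, finder gives the robot as it stands.
- The arm moves only by the tool move_arm, never from a script. Its argument "motion" is a list of rows, each a list of 7 numbers: the shift along the world's x, y, z in m, then the turn, a rotation vector about the world's x, y, z in degrees, then the closure in counts, from 0 (fully open) to 255 (shut). A call has 1 to 8 rows; each row shifts and turns the commanded pose from where the row before left it; what a row does not reach is not made up. A row lasts 1/12 s, in which the tool goes at most 41.7 mm and 7.16 degrees, less where a joint would pass 70% of its speed; a pose out of reach is approached as far as the arm can. A call with a gripper value outside its range is refused whole. The fingers move at their own pace and stop on an object; the grip force is fixed at half the most. Time passes only in rows, so rows that do not move let the fingers close. It gives the time, the measured TCP pose, the force and the opening at its end, in the units of the state.
- arm.observe(): the state, without advancing time (a new reading comes with each control period).
- imaging.camera(name): name is "scene" or "side" or "wrist"; returns a dict with "image" (480x640x3 uint8, blue, green, red), "z_map" (480x640 float32, mm along the optical axis (not along the pixel's ray), 0 where there is no reading), "fx", "fy", "cx", "cy" (pixels), "D" ([k1, k2, p1, p2, k3] as OpenCV has them; the pictures are not rectified), "rvec" (rotation vector, rad) and "tvec" (3), from world to camera coordinates, as OpenCV has them. Camera axes: x right, y down, z forward; pixel columns grow to the right and rows downward; lengths in mm; the calibration is good to about 2 mm. A picture is of the moment at which its call begins.
- workorder.job_done(): hands the job in, once; it reports no verdict.
Trained networks look in a picture, given as the dict that the camera call returned (one of the last four; its "shot" number tells which), for a name from the list of things; names that differ only in an ending like _2 or _b are one class to them, and where a whole thing is asked for, a point or a joint stands for the part that bears it (a point fixed in the world has none). Each returns a list of dicts, best first, with "score" (0 to 1); they miss things now and then, are a little off and sometimes report something else, mostly with a low value. They report only what shows in the picture. A call takes as long as a camera call. They do not tell look-alikes from the thing itself.
- finder.masks_of(thing, picture): "mask" (480x640 bool, what is visible of it).
- finder.landmark_of(thing, picture): "centre" ([x, y, z] in mm, in world coordinates, good to about 4 mm: a listed point, or the origin of a listed thing).
The state is a dict: "clock": time; "qpos": joint angles; "joint_vel": joint speeds; "tau": joint torques, N m; "tool_pos": TCP position; "tcp_rot": TCP orientation; "wrist_force": force on the tool from outside, world axes, zero at the start; "torque": the same for the moment, N m; "grip_width": opening from 0.0 (shut) to 1.0 (fully open).
Only numpy, scipy, OpenCV 4.12 (cv2) and the standard library are available. Lean on these libraries where they do the work, as an engineer would, in place of code of your own. Each camera call takes 0.05 s, during which the arm holds its last target.

## Working session

There is one attempt and no reset: what is moved stays moved. The work goes in short steps, Python scripts to look and compute and a tool call to move; the robot and the scene stay as the last step left them, time stands still between calls to the robot, and variables do not carry over. Pictures are saved under pics/ and viewed, and the job is handed in when it is done.

Besides the shell and the picture viewer there is one more tool, called after "Request:" in YAML: its name, and indented under it one key for each argument. move_arm: Moves the arm, as the interface text tells. Its arguments: {"type":"object","properties":{"motion":{"type":"array","items":{"type":"array","items":{"type":"number"}}}},"required":["motion"]}

```bash
mkdir -p pics; cat > h.py <<'E'
import numpy as np, cv2
from cell import arm, imaging, workorder, finder
def world(p,m=None):
    R=cv2.Rodrigues(np.array(p["rvec"],float))[0]; t=np.array(p["tvec"],float).ravel()
    K=np.array([[p["fx"],0,p["cx"]],[0,p["fy"],p["cy"]],[0,0,1.]])
    z=p["z_map"]; v,u=np.where((z>0) if m is None else (m&(z>0)))
    q=cv2.undistortPoints(np.stack([u,v],1).astype(np.float64)[:,None],K,np.array(p["D"],float))[:,0]
    zz=z[v,u].astype(float); c=np.stack([q[:,0]*zz,q[:,1]*zz,zz],1)
    return (c-t)@R,u,v
E
python3 - <<'E'
from h import *
s=arm.observe(); print({k:np.round(s[k],3).tolist() for k in s})
for n in ["scene","side"]:
    p=imaging.camera(n); cv2.imwrite(f"pics/{n}1.png",p["image"])
    for t in ["grip","crock","gauge","rod","honey_jar","salt_shaker","spice_b"]:
        print(n,t,[(round(d["score"],2),np.round(d["centre"],1).tolist()) for d in finder.landmark_of(t,p)][:3])
E
```

```text
{'clock': 0.0, 'qpos': [55.599, 17.993, 2.576, 74.689, -0.001, 82.003], 'joint_vel': [0.056, -0.113, 0.002, -0.16, 0.045, 0.089], 'tau': [0.0, -48.062, 29.854, 0.019, -0.0, 0.0], 'tool_pos': [255.432, 514.621, 252.373], 'tcp_rot': [[0.445, -0.001, -0.896], [0.896, -0.002, 0.445], [-0.002, -1.0, 0.0]], 'wrist_force': [0.638, 0.087, -0.29], 'torque': [0.012, -0.027, -0.003], 'grip_width': 1.002}
scene grip [(0.48, [491.0, 185.7, 193.8])]
scene crock [(0.75, [520.8, 464.2, 6.7]), (0.73, [544.6, 76.8, 1.5])]
scene gauge [(0.92, [489.2, 187.8, 70.9])]
scene rod [(0.75, [489.7, 185.6, 67.5]), (0.37, [493.7, 189.0, 0.7])]
scene honey_jar [(0.79, [477.3, 328.2, 4.5])]
scene salt_shaker [(0.78, [541.1, 77.6, 2.8])]
scene spice_b [(0.88, [532.9, 3.1, 1.5])]
side grip [(0.87, [487.1, 189.4, 203.3]), (0.54, [492.7, 191.0, 65.7])]
side crock [(0.95, [490.9, 185.7, 1.5]), (0.89, [483.5, -127.7, -4.9]), (0.64, [521.6, 467.1, -2.9])]
side gauge []
side rod []
side honey_jar [(0.66, [479.0, 327.4, 0.3])]
side salt_shaker [(0.86, [544.1, 72.5, -1.7])]
side spice_b [(0.6, [534.9, 2.4, -1.4])]
```

View pics/scene1.png

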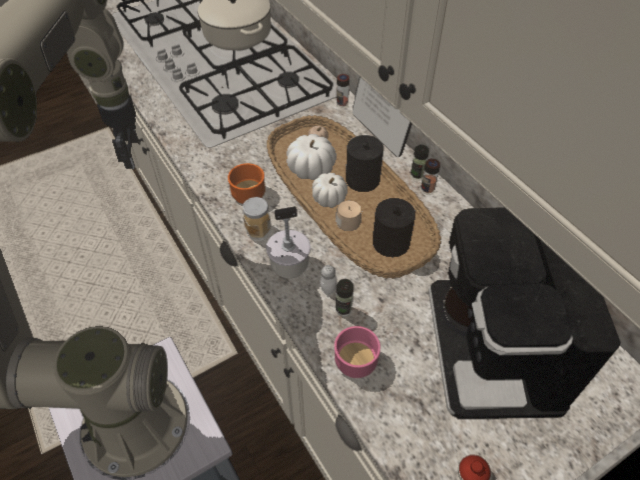

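View pics/side1.png

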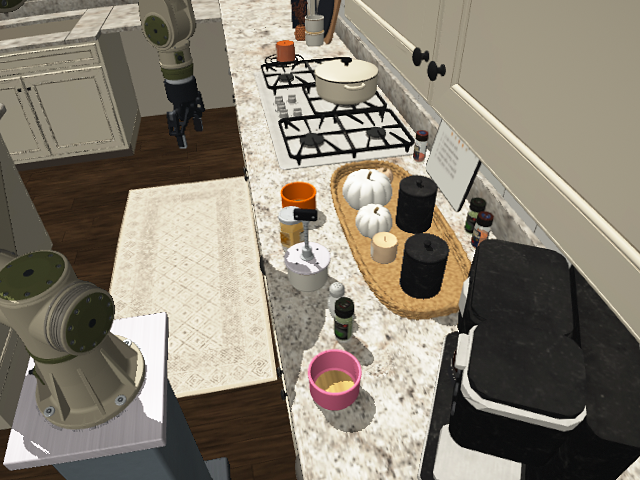

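```bash
python3 - <<'E'
from h import *
for n in ["scene","side"]:
    p=imaging.camera(n)
    P,u,v=world(p)
    k=(np.hypot(P[:,0]-490,P[:,1]-187)<60)&(P[:,2]>150)
    q=P[k]; print(n,k.sum(), q.min(0).round(),q.max(0).round(), u[k].min(),u[k].max(),v[k].min(),v[k].max())
    t=q[(q[:,2]>q[:,2].max()-6)]; print("top",len(t),t.mean(0).round(1))
    if len(t):
        (c,sz,a)=cv2.minAreaRect(t[:,:2].astype(np.float32)); print(c,sz,a)
        w,V=np.linalg.eigh(np.cov(t[:,:2].T)); print(w,V[:,1], np.degrees(np.arctan2(V[1,1],V[0,1])))
    for zz in range(150,225,5):
        s=q[abs(q[:,2]-zz)<2.5]
        if len(s): print(zz,len(s),s.min(0).round(),s.max(0).round())
    c=p["image"][max(0,v[k].min()-30):v[k].max()+150,max(0,u[k].min()-60):u[k].max()+60]
    cv2.imwrite(f"pics/{n}_crop.png",cv2.resize(c,None,fx=3,fy=3)[:600,:800])
E
```

```text
scene 282 [465. 172. 151.] [516. 200. 219.] 275 297 207 228
top 51 [490.8 186.2 214.4]
(491.34686279296875, 186.2232666015625) (14.661884307861328, 48.207218170166016) 61.75705337524414
[ 12.20882802 187.83988756] [-0.94965746  0.31329014] 161.74237812815826
150 5 [487. 183. 151.] [494. 189. 152.]
155 3 [488. 184. 156.] [493. 186. 157.]
160 5 [487. 183. 158.] [493. 190. 162.]
165 5 [488. 183. 163.] [494. 189. 167.]
170 6 [487. 183. 169.] [496. 189. 172.]
175 3 [489. 182. 173.] [492. 185. 174.]
180 4 [483. 180. 178.] [495. 187. 182.]
185 13 [479. 178. 183.] [503. 188. 187.]
190 17 [468. 175. 188.] [516. 193. 192.]
195 33 [468. 172. 193.] [514. 193. 197.]
200 36 [465. 175. 198.] [515. 196. 202.]
205 34 [468. 174. 203.] [516. 194. 207.]
210 66 [467. 174. 208.] [515. 200. 212.]
215 50 [468. 174. 213.] [516. 197. 217.]
220 2 [475. 182. 218.] [490. 191. 219.]
side 349 [469. 172. 151.] [519. 200. 216.] 294 317 208 233
top 101 [494.5 186.  213.3]
(494.9117736816406, 186.89622497558594) (14.997394561767578, 50.81608963012695) 68.52104187011719
[ 14.00171799 218.42610207] [-0.94380789  0.33049458] 160.70120255429788
150 1 [499. 188. 151.] [499. 188. 151.]
155 10 [489. 182. 153.] [499. 187. 157.]
160 9 [490. 183. 159.] [499. 187. 162.]
165 9 [490. 182. 163.] [499. 188. 167.]
170 9 [490. 181. 169.] [499. 187. 172.]
175 8 [491. 183. 173.] [500. 188. 177.]
180 2 [492. 181. 178.] [494. 184. 180.]
185 13 [486. 179. 184.] [501. 188. 187.]
190 26 [472. 175. 188.] [513. 190. 192.]
195 41 [470. 173. 193.] [519. 191. 197.]
200 45 [469. 173. 198.] [518. 190. 202.]
205 46 [470. 172. 203.] [519. 191. 207.]
210 60 [471. 173. 208.] [519. 192. 212.]
215 70 [471. 174. 213.] [516. 200. 216.]
```

The cream crock with the gauge is at scene (289,250) / side (307,262). The orange bowl at scene (247,183) and the pink one at (357,352) are the look-alikes. I'll check the crop.

View pics/side_crop.png

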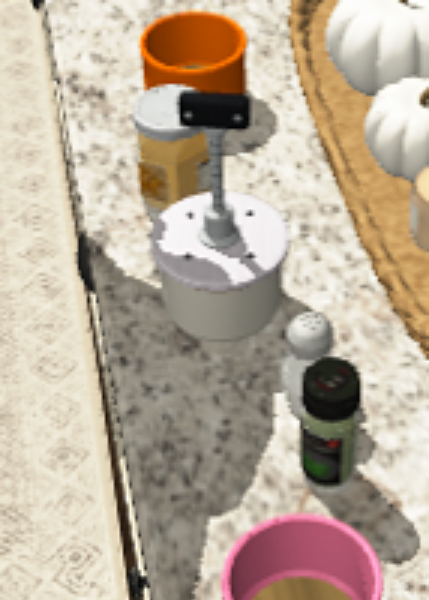

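Request:
move_arm:
  motion:
    - [0.0148, -0.0205, 0.003, 0, 0, 0.5, 0]
    - [0.0148, -0.0205, 0.003, 0, 0, 0.5, 0]
    - [0.0148, -0.0205, 0.003, 0, 0, 0.5, 0]
    - [0.0148, -0.0205, 0.003, 0, 0, 0.5, 0]
    - [0.0148, -0.0205, 0.003, 0, 0, 0.5, 0]
    - [0.0148, -0.0205, 0.003, 0, 0, 0.5, 0]
    - [0.0148, -0.0205, 0.003, 0, 0, 0.5, 0]
    - [0.0148, -0.0205, 0.003, 0, 0, 0.5, 0]

```text
clock: 1.57
tool_pos: [374.6, 350.0, 277.6]
tcp_rot: [[0.381, 0.0, -0.925], [0.925, 0.0, 0.381], [0.0, -1.0, -0.0]]
wrist_force: [0.7, 0.4, 0.2]
grip_width: 0.998
```

The crop shows the cream crock under the aluminium plate, with the black T-bar at crop (215,110). It stands clear of the honey jar, salt shaker and spice bottle, so this is the target.

Request:
move_arm:
  motion:
    - [0.0146, -0.0204, 0.003, 0, 0, 0.5, 0]
    - [0.0146, -0.0204, 0.003, 0, 0, 0.5, 0]
    - [0.0146, -0.0204, 0.003, 0, 0, 0.5, 0]
    - [0.0146, -0.0204, 0.003, 0, 0, 0.5, 0]
    - [0.0146, -0.0204, 0.003, 0, 0, 0.5, 0]
    - [0.0146, -0.0204, 0.003, 0, 0, 0.5, 0]
    - [0.0146, -0.0204, 0.003, 0, 0, 0.5, 0]
    - [0.0146, -0.0204, 0.003, 0, 0, 0.0, 0]

```text
clock: 2.23
tool_pos: [491.5, 186.8, 301.6]
tcp_rot: [[0.324, 0.0, -0.946], [0.946, 0.0, 0.324], [0.0, -1.0, -0.0]]
wrist_force: [-0.7, -0.3, 0.1]
grip_width: 0.999
```

```bash
python3 - <<'E'
from h import *
p=imaging.camera("wrist"); cv2.imwrite("pics/w2.png",p["image"])
print([(round(d["score"],2),np.round(d["centre"],1).tolist()) for d in finder.landmark_of("grip",p)][:3])
s=arm.observe(); print(s["tool_pos"],s["qpos"],s["wrist_force"],s["clock"])
P,u,v=world(p)
k=(np.hypot(P[:,0]-492,P[:,1]-187)<45)&(P[:,2]>188)&(P[:,2]<225)
q=P[k]; print(k.sum(), np.percentile(q[:,2],[1,50,90,99]) if k.sum() else 0)
if k.sum():
    t=q[q[:,2]>208]
    (c,sz,a)=cv2.minAreaRect(t[:,:2].astype(np.float32)); print(c,sz,a,t.mean(0),np.median(t[:,2]))
    w,V=np.linalg.eigh(np.cov(t[:,:2].T)); print(np.degrees(np.arctan2(V[1,1],V[0,1])))
k=(np.hypot(P[:,0]-492,P[:,1]-187)<60)&(P[:,2]>68)&(P[:,2]<82); print("plate",k.sum(),P[k].min(0),P[k].max(0),np.median(P[k][:,2]))
E
```

```text
[(0.91, [495.1, 192.1, 202.8])]
[493.03854926 185.4398377  301.55174578] [ 1.19002588e+01  1.19445147e+01  1.40759260e+00  7.93798265e+01
 -4.41596236e-02  3.10384251e+01] [-0.38108468  0.39333534  0.35865506] 2.3333
1812 [188.84488284 212.04545301 213.1981198  213.8575138 ]
(491.1645202636719, 188.71868896484375) (13.541366577148438, 50.72743225097656) 70.76317596435547 [490.04398915 188.88008396 211.99288216] 212.16121107754088
160.76941620504866
plate 7711 [436.93684292 133.52385749  68.97814406] [546.81270025 242.84273331  81.9031194 ] 76.63590404396143
```

View pics/w2.png

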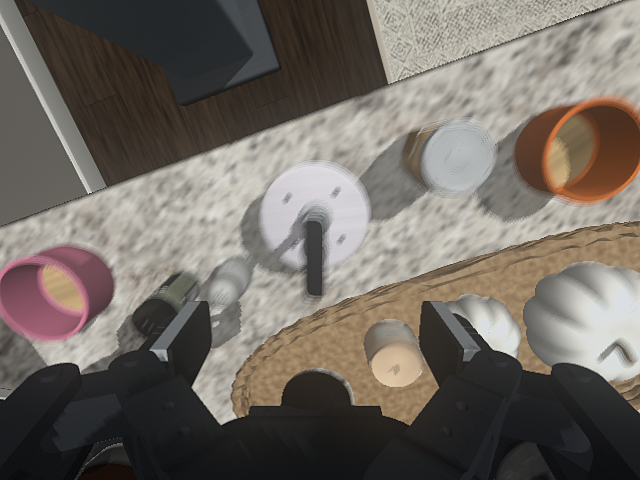

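The wrist view has the bar at about (315,258), running straight between the open jaws at (190,330) and (450,330). The fits put the rod axis at (491.5, 188.3), bar top at about 212.5 and jaw yaw at 71°, which all match. Going down and closing.

Request:
move_arm:
  motion:
    - [0.0005, 0.0004, -0.02, 0, 0, 0, 0]
    - [0, 0, -0.02, 0, 0, 0, 0]
    - [0, 0, -0.02, 0, 0, 0, 0]
    - [0, 0, -0.02, 0, 0, 0, 0]
    - [0, 0, -0.01, 0, 0, 0, 0]
    - [0, 0, 0, 0, 0, 0, 0]
    - [0, 0, 0, 0, 0, 0, 0]

```text
clock: 2.92
tool_pos: [491.0, 188.6, 211.4]
tcp_rot: [[0.323, -0.001, -0.946], [0.946, 0.0, 0.323], [-0.0, -1.0, 0.001]]
wrist_force: [0.5, 0.2, -0.2]
grip_width: 1.0
```

Request:
move_arm:
  motion:
    - [0, 0, 0, 0, 0, 0, 120]
    - [0, 0, 0, 0, 0, 0, 160]
    - [0, 0, 0, 0, 0, 0, 190]
    - [0, 0, 0, 0, 0, 0, 255]
    - [0, 0, 0, 0, 0, 0, 255]
    - [0, 0, 0, 0, 0, 0, 255]
    - [0, 0, 0, 0, 0, 0, 255]
    - [0, 0, 0, 0, 0, 0, 255]

```text
clock: 3.58
tool_pos: [491.6, 188.5, 211.6]
tcp_rot: [[0.324, 0.001, -0.946], [0.946, 0.001, 0.324], [0.001, -1.0, -0.0]]
wrist_force: [-0.1, 1.7, 0.9]
grip_width: 0.144
```

```bash
python3 - <<'E'
from h import *
p=imaging.camera("wrist"); cv2.imwrite("pics/w3.png",p["image"])
s=arm.observe(); print(s["tool_pos"],s["qpos"],s["wrist_force"],s["torque"],s["grip_width"],s["clock"])
E
```

```text
[491.64393155 188.44494042 211.59562666] [ 1.22204162e+01  1.34869066e+01 -9.26628164e+00  6.72016994e+01
  2.20574883e-02  3.11231674e+01] [1.05261621 0.81411121 0.88379327] [ 0.23554489 -0.05758107 -0.09574092] 0.14816162401933186 3.6333
```

View pics/w3.png

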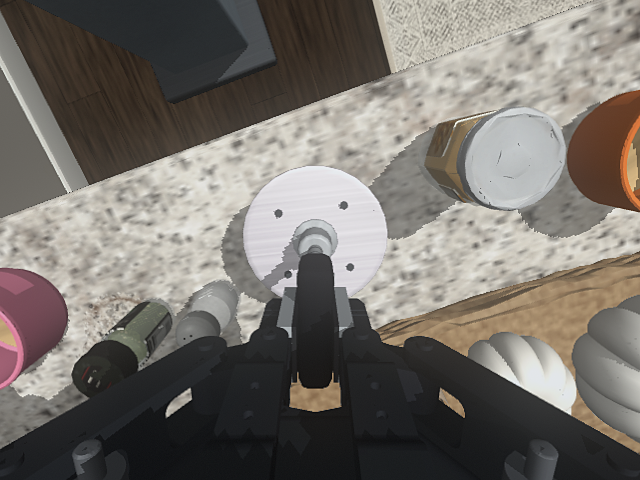

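Gripped: width 0.148 and the bar sits between the pads at (315,320). Lowering 20 mm, which still stays above the highest possible floor.

Request:
move_arm:
  motion:
    - [0, 0, -0.004, 0, 0, 0, 255]
    - [0, 0, -0.004, 0, 0, 0, 255]
    - [0, 0, -0.004, 0, 0, 0, 255]
    - [0, 0, -0.004, 0, 0, 0, 255]
    - [0, 0, -0.004, 0, 0, 0, 255]
    - [0, 0, 0, 0, 0, 0, 255]
    - [0, 0, 0, 0, 0, 0, 255]

```text
clock: 4.22
tool_pos: [491.6, 188.4, 191.0]
tcp_rot: [[0.324, 0.0, -0.946], [0.946, 0.0, 0.324], [0.0, -1.0, 0.0]]
wrist_force: [1.5, 2.8, 1.2]
grip_width: 0.15
```

Request:
move_arm:
  motion:
    - [0, 0, -0.001, 0, 0, 0, 255]
    - [0, 0, -0.001, 0, 0, 0, 255]
    - [0, 0, 0, 0, 0, 0, 255]

```text
clock: 4.47
tool_pos: [491.6, 188.4, 189.4]
tcp_rot: [[0.324, 0.0, -0.946], [0.946, 0.0, 0.324], [0.001, -1.0, -0.0]]
wrist_force: [2.1, 3.0, 1.0]
grip_width: 0.15
```

Request:
move_arm:
  motion:
    - [0, 0, -0.001, 0, 0, 0, 255]
    - [0, 0, -0.001, 0, 0, 0, 255]
    - [0, 0, 0, 0, 0, 0, 255]

```text
clock: 4.72
tool_pos: [491.6, 188.4, 187.3]
tcp_rot: [[0.324, 0.0, -0.946], [0.946, 0.0, 0.324], [0.0, -1.0, -0.0]]
wrist_force: [2.2, 3.1, 0.1]
grip_width: 0.151
```

Request:
move_arm:
  motion:
    - [0, 0, -0.001, 0, 0, 0, 255]
    - [0, 0, -0.001, 0, 0, 0, 255]
    - [0, 0, 0, 0, 0, 0, 255]

```text
clock: 4.97
tool_pos: [491.5, 188.3, 185.2]
tcp_rot: [[0.324, 0.0, -0.946], [0.946, 0.0, 0.324], [0.0, -1.0, -0.0]]
wrist_force: [2.4, 3.4, 1.0]
grip_width: 0.148
```

Request:
move_arm:
  motion:
    - [0.0003, 0.0004, -0.001, 0, 0, 0, 255]
    - [0, 0, -0.001, 0, 0, 0, 255]
    - [0, 0, 0, 0, 0, 0, 255]

```text
clock: 5.22
tool_pos: [491.6, 188.4, 183.0]
tcp_rot: [[0.324, -0.0, -0.946], [0.946, -0.0, 0.324], [-0.0, -1.0, 0.0]]
wrist_force: [1.4, 2.5, 0.8]
grip_width: 0.15
```

Request:
move_arm:
  motion:
    - [0, 0, -0.001, 0, 0, 0, 255]
    - [0, 0, -0.001, 0, 0, 0, 255]
    - [0, 0, 0, 0, 0, 0, 255]

```text
clock: 5.47
tool_pos: [491.6, 188.5, 181.1]
tcp_rot: [[0.324, -0.0, -0.946], [0.946, -0.0, 0.324], [-0.0, -1.0, 0.0]]
wrist_force: [1.4, 2.2, 0.7]
grip_width: 0.147
```

```bash
python3 - <<'E'
from h import *
p=imaging.camera("side"); cv2.imwrite("pics/s4.png",cv2.resize(p["image"][180:320,230:400],None,fx=3.5,fy=3.5))
s=arm.observe(); print(s["tool_pos"],s["wrist_force"],s["torque"],s["clock"])
E
```

```text
[491.58243491 188.46645617 181.10850369] [0.91426245 2.22101681 1.71244454] [ 0.26450803 -0.35890343 -0.02188774] 5.5167
```

View pics/s4.png

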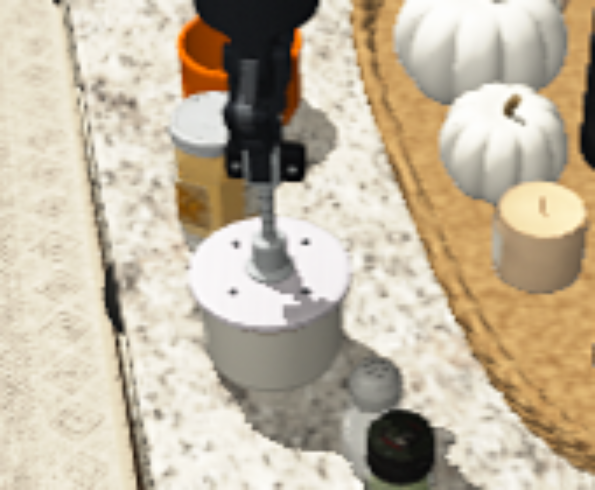

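The bar has come down with the gripper: the rod above the bush at (268,235) is visibly shorter. Still no floor contact, so I continue.

Request:
move_arm:
  motion:
    - [0.0002, 0.0003, -0.001, 0, 0, 0, 255]
    - [0, 0, -0.001, 0, 0, 0, 255]
    - [0, 0, 0, 0, 0, 0, 255]

```text
clock: 5.77
tool_pos: [491.6, 188.6, 179.0]
tcp_rot: [[0.324, -0.001, -0.946], [0.946, -0.001, 0.324], [-0.001, -1.0, 0.0]]
wrist_force: [0.5, -0.1, 0.3]
grip_width: 0.149
```

Request:
move_arm:
  motion:
    - [0, 0, -0.001, 0, 0, 0, 255]
    - [0, 0, -0.001, 0, 0, 0, 255]
    - [0, 0, 0, 0, 0, 0, 255]

```text
clock: 6.02
tool_pos: [491.7, 188.6, 177.0]
tcp_rot: [[0.324, -0.001, -0.946], [0.946, -0.001, 0.324], [-0.001, -1.0, 0.0]]
wrist_force: [1.1, -1.9, 1.1]
grip_width: 0.145
```

Request:
move_arm:
  motion:
    - [0, 0, -0.001, 0, 0, 0, 255]
    - [0, 0, -0.001, 0, 0, 0, 255]
    - [0, 0, 0, 0, 0, 0, 255]

```text
clock: 6.27
tool_pos: [491.7, 188.7, 175.0]
tcp_rot: [[0.324, -0.001, -0.946], [0.946, -0.001, 0.324], [-0.001, -1.0, 0.0]]
wrist_force: [-0.3, -1.7, 0.8]
grip_width: 0.147
```

Request:
move_arm:
  motion:
    - [0, 0, -0.001, 0, 0, 0, 255]
    - [0, 0, -0.001, 0, 0, 0, 255]
    - [0, 0, 0, 0, 0, 0, 255]

```text
clock: 6.52
tool_pos: [491.7, 188.7, 173.0]
tcp_rot: [[0.324, -0.0, -0.946], [0.946, -0.0, 0.324], [-0.001, -1.0, 0.0]]
wrist_force: [0.0, -3.6, 1.3]
grip_width: 0.145
```

Request:
move_arm:
  motion:
    - [0, -0.0003, -0.001, 0, 0, 0, 255]
    - [0, 0, -0.001, 0, 0, 0, 255]
    - [0, 0, 0, 0, 0, 0, 255]

```text
clock: 6.77
tool_pos: [491.7, 188.7, 171.1]
tcp_rot: [[0.324, -0.0, -0.946], [0.946, 0.0, 0.324], [-0.0, -1.0, 0.0]]
wrist_force: [-0.2, -2.3, 1.7]
grip_width: 0.152
```

Request:
move_arm:
  motion:
    - [0, 0, -0.001, 0, 0, 0, 255]
    - [0, 0, -0.001, 0, 0, 0, 255]
    - [0, 0, 0, 0, 0, 0, 255]

```text
clock: 7.02
tool_pos: [491.8, 188.7, 169.1]
tcp_rot: [[0.324, -0.0, -0.946], [0.946, 0.0, 0.324], [-0.0, -1.0, 0.0]]
wrist_force: [-0.7, -2.3, 1.4]
grip_width: 0.149
```

Request:
move_arm:
  motion:
    - [0, -0.0001, -0.001, 0, 0, 0, 255]
    - [0, 0, -0.001, 0, 0, 0, 255]
    - [0, 0, 0, 0, 0, 0, 255]

```text
clock: 7.27
tool_pos: [491.7, 188.6, 167.1]
tcp_rot: [[0.324, -0.0, -0.946], [0.946, 0.0, 0.324], [0.0, -1.0, 0.0]]
wrist_force: [-1.9, -0.8, 0.7]
grip_width: 0.15
```

Request:
move_arm:
  motion:
    - [0, 0, -0.001, 0, 0, 0, 255]
    - [0, 0, -0.001, 0, 0, 0, 255]
    - [0, 0, 0, 0, 0, 0, 255]

```text
clock: 7.52
tool_pos: [491.7, 188.6, 165.0]
tcp_rot: [[0.324, -0.0, -0.946], [0.946, 0.0, 0.324], [0.0, -1.0, 0.0]]
wrist_force: [-1.9, -0.5, 2.0]
grip_width: 0.152
```

Request:
move_arm:
  motion:
    - [0, 0, -0.001, 0, 0, 0, 255]
    - [0, 0, -0.001, 0, 0, 0, 255]
    - [0, 0, 0, 0, 0, 0, 255]

```text
clock: 7.77
tool_pos: [491.8, 188.6, 163.1]
tcp_rot: [[0.324, -0.0, -0.946], [0.946, 0.0, 0.324], [0.0, -1.0, 0.0]]
wrist_force: [-2.2, -1.9, 2.2]
grip_width: 0.154
```

Request:
move_arm:
  motion:
    - [0, 0, 0, 0, 0, 0, 255]

```text
clock: 7.85
tool_pos: [491.8, 188.6, 163.2]
tcp_rot: [[0.324, -0.0, -0.946], [0.946, 0.0, 0.324], [0.0, -1.0, 0.0]]
wrist_force: [-2.8, -1.3, 3.2]
grip_width: 0.148
```

```bash
cat > avg.py <<'E'
from h import *
a=[]
for i in range(6):
    imaging.camera("wrist"); s=arm.observe(); a.append(np.r_[s["tool_pos"],s["wrist_force"],s["torque"]])
a=np.array(a); print(a.mean(0).round(2), a[:,5].round(1), s["clock"], s["qpos"][5])
E
python3 avg.py
```

```text
[ 4.9179e+02  1.8860e+02  1.6327e+02 -2.5800e+00 -1.4100e+00  1.7000e+00
 -3.0000e-01  4.7000e-01 -5.0000e-02] [1.2 1.4 2.1 2.1 1.5 1.8] 8.15 31.138303735362637
```

Request:
move_arm:
  motion:
    - [0, 0, -0.001, 0, 0, 0, 255]
    - [0, 0, 0, 0, 0, 0, 255]

```text
clock: 8.32
tool_pos: [491.8, 188.6, 162.4]
tcp_rot: [[0.324, -0.0, -0.946], [0.946, 0.0, 0.324], [0.0, -1.0, 0.0]]
wrist_force: [-2.6, -1.0, 4.6]
grip_width: 0.152
```

```bash
python3 avg.py
```

```text
[ 4.9182e+02  1.8859e+02  1.6240e+02 -3.4400e+00 -1.3300e+00  3.6300e+00
 -2.9000e-01  6.7000e-01 -7.0000e-02] [3.8 3.6 2.6 4.2 3.9 3.5] 8.6167 31.13773950780735
```

The wrist force rose 1.9 N over 0.87 mm, which is the foot spring, so contact starts near TCP z 163.3. One more 0.5 mm.

Request:
move_arm:
  motion:
    - [0.0, 0, -0.0005, 0, 0, 0, 255]
    - [0, 0, 0, 0, 0, 0, 255]
    - [0, 0, 0, 0, 0, 0, 255]

```text
clock: 8.87
tool_pos: [491.9, 188.6, 161.9]
tcp_rot: [[0.324, 0.0, -0.946], [0.946, 0.0, 0.324], [0.0, -1.0, 0.0]]
wrist_force: [-3.7, -0.4, 5.3]
grip_width: 0.15
```

```bash
python3 avg.py
```

```text
[ 4.9186e+02  1.8860e+02  1.6189e+02 -3.7700e+00 -1.0900e+00  5.4400e+00
 -2.7000e-01  7.9000e-01 -7.0000e-02] [5.8 6.7 5.4 4.4 5.7 4.6] 9.1667 31.135528437848635
```

Foot load is about 3–3.5 N above the sliding baseline, which is in the light range. Turning clockwise while holding.

Request:
move_arm:
  motion:
    - [0, 0, 0, 0, 0, -4, 255]
    - [0, 0, 0, 0, 0, -4, 255]
    - [0, 0, 0, 0, 0, -4, 255]
    - [0, 0, 0, 0, 0, -4, 255]
    - [0, 0, 0, 0, 0, -4, 255]
    - [0, 0, 0, 0, 0, -4, 255]

```text
clock: 9.67
tool_pos: [492.0, 188.8, 161.9]
tcp_rot: [[0.683, 0.0, -0.73], [0.73, 0.001, 0.683], [0.001, -1.0, 0.0]]
wrist_force: [-2.8, -0.7, 5.1]
grip_width: 0.148
```

```bash
python3 avg.py
```

```text
[ 4.9199e+02  1.8878e+02  1.6189e+02 -3.5400e+00  2.0000e-02  4.6800e+00
 -1.0000e-02  7.4000e-01 -6.0000e-02] [4.4 5.2 5.5 3.6 4.2 5.2] 9.9667 55.06098739933284
```

Request:
move_arm:
  motion:
    - [0, 0, 0, 0, 0, -4, 255]
    - [0, 0, 0, 0, 0, -4, 255]
    - [0, 0, 0, 0, 0, -4, 255]
    - [0, 0, 0, 0, 0, -4, 255]
    - [0, 0, 0, 0, 0, -4, 255]
    - [0, 0, 0, 0, 0, -4, 255]
    - [0, 0, 0, 0, 0, -4, 255]
    - [0, 0, 0, 0, 0, -4, 255]

```text
clock: 10.63
tool_pos: [492.2, 189.0, 161.9]
tcp_rot: [[0.966, 0.001, -0.259], [0.259, 0.001, 0.966], [0.001, -1.0, 0.001]]
wrist_force: [-3.6, 0.8, 3.7]
grip_width: 0.151
```

```bash
python3 avg.py
```

```text
[ 4.9220e+02  1.8893e+02  1.6192e+02 -2.5700e+00  1.6600e+00  4.0600e+00
  3.8000e-01  5.2000e-01 -4.0000e-02] [4.4 3.4 4.1 5.1 3.5 3.9] 10.9333 87.04079312243519
```

Request:
move_arm:
  motion:
    - [0, 0, 0, 0, 0, -2, 255]
    - [0, 0, 0, 0, 0, -2, 255]
    - [0, 0, 0, 0, 0, -2, 255]
    - [0, 0, 0, 0, 0, -2, 255]

```text
clock: 11.27
tool_pos: [492.2, 188.9, 161.9]
tcp_rot: [[0.992, 0.001, -0.124], [0.124, 0.001, 0.992], [0.001, -1.0, 0.001]]
wrist_force: [-2.2, 1.7, 3.5]
grip_width: 0.151
```

```bash
python3 avg.py; python3 - <<'E'
from h import *
p=imaging.camera("wrist"); cv2.imwrite("pics/w5.png",p["image"])
E
```

```text
[ 4.9223e+02  1.8889e+02  1.6193e+02 -1.4200e+00  3.4400e+00  4.0800e+00
  6.4000e-01  3.4000e-01 -3.0000e-02] [3.8 4.3 3.7 3.5 5.2 4. ] 11.5667 95.08053283571971
```

View pics/w5.png

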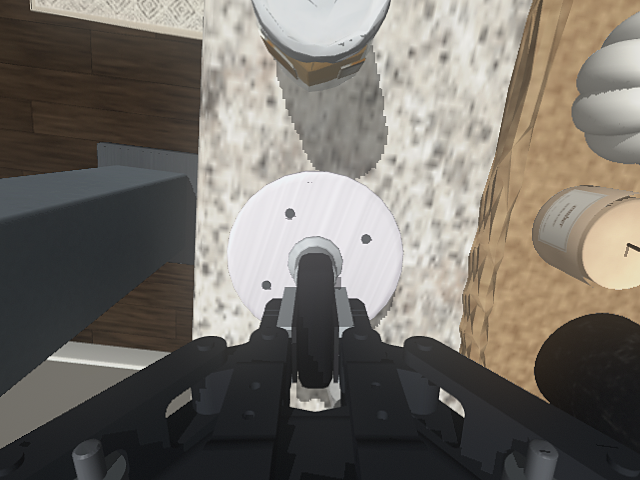

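The bar at (317,320) is still square in the pads, so it has turned with the gripper (64° so far). Going on in small steps to the stop.

Request:
move_arm:
  motion:
    - [0, 0, 0, 0, 0, -1, 255]
    - [0, 0, 0, 0, 0, -1, 255]
    - [0, 0, 0, 0, 0, -1, 255]
    - [0, 0, 0, 0, 0, 0, 255]

```text
clock: 11.95
tool_pos: [492.2, 188.9, 162.0]
tcp_rot: [[0.997, 0.001, -0.072], [0.072, 0.0, 0.997], [0.001, -1.0, 0.0]]
wrist_force: [-0.6, 4.6, 3.3]
grip_width: 0.149
```

```bash
python3 avg.py
```

```text
[ 4.9219e+02  1.8883e+02  1.6195e+02 -4.9000e-01  5.2500e+00  3.2900e+00
  1.0000e+00  5.0000e-02  7.0000e-01] [3.4 3.1 3.9 3.3 2.9 3.2] 12.25 98.11241212684313
```

Request:
move_arm:
  motion:
    - [0, 0, 0, 0, 0, -1, 255]
    - [0, 0, 0, 0, 0, -1, 255]
    - [0, 0, 0, 0, 0, 0, 255]

```text
clock: 12.5
tool_pos: [492.2, 188.8, 162.0]
tcp_rot: [[0.999, 0.001, -0.038], [0.038, 0.0, 0.999], [0.001, -1.0, 0.0]]
wrist_force: [-0.2, 4.3, 2.9]
grip_width: 0.15
```

```bash
python3 avg.py
```

```text
[ 4.9218e+02  1.8882e+02  1.6196e+02  5.0000e-02  4.8500e+00  3.5500e+00
  1.0200e+00 -3.0000e-02  1.3800e+00] [2.6 3.5 3.7 3.8 4.1 3.7] 12.8 100.05010754973114
```

The stop is reached: torque about z rose from about 0 to 0.7 to 1.4 N m. I'll relieve the wind-up by 2° and release.

Request:
move_arm:
  motion:
    - [0, 0, 0, 0, 0, 1, 255]
    - [0, 0, 0, 0, 0, 1, 255]
    - [0, 0, 0, 0, 0, 0, 220]
    - [0, 0, 0, 0, 0, 0, 170]
    - [0, 0, 0, 0, 0, 0, 100]
    - [0, 0, 0, 0, 0, 0, 0]
    - [0, 0, 0, 0, 0, 0, 0]
    - [0, 0, 0, 0, 0, 0, 0]

```text
clock: 13.47
tool_pos: [491.7, 188.0, 161.5]
tcp_rot: [[0.998, -0.001, -0.071], [0.071, -0.001, 0.998], [-0.001, -1.0, -0.001]]
wrist_force: [0.9, 0.4, 0.9]
grip_width: 0.848
```

Request:
move_arm:
  motion:
    - [0, 0, 0, 0, 0, 0, 0]
    - [0, 0, 0, 0, 0, 0, 0]
    - [0, 0, 0, 0, 0, 0, 0]

```text
clock: 13.72
tool_pos: [491.9, 188.4, 161.8]
tcp_rot: [[0.997, 0.0, -0.071], [0.071, -0.0, 0.997], [0.0, -1.0, -0.0]]
wrist_force: [-0.3, 0.5, 0.1]
grip_width: 1.001
```

Request:
move_arm:
  motion:
    - [0, 0, 0.005, 0, 0, 0, 0]
    - [0, 0, 0.01, 0, 0, 0, 0]
    - [0, 0, 0.02, 0, 0, 0, 0]
    - [0, 0, 0.03, 0, 0, 0, 0]
    - [0, 0, 0.03, 0, 0, 0, 0]
    - [0, 0, 0.02, 0, 0, 0, 0]
    - [0, 0, 0, 0, 0, 0, 0]
    - [0, 0, 0, 0, 0, 0, 0]

```text
clock: 14.38
tool_pos: [492.9, 188.8, 279.1]
tcp_rot: [[0.997, 0.004, -0.072], [0.072, 0.001, 0.997], [0.004, -1.0, 0.001]]
wrist_force: [-0.1, -0.2, -0.3]
grip_width: 0.999
```

```bash
python3 - <<'E'
from h import *
for i in range(2):
  for n in ["wrist","side","scene"]:
    p=imaging.camera(n); 
    if n!="scene" and i: cv2.imwrite(f"pics/{n}6.png",p["image"])
    P,u,v=world(p)
    k=(np.hypot(P[:,0]-491.7,P[:,1]-188.4)<32)&(P[:,2]>138)&(P[:,2]<185)
    q=P[k]
    if len(q)<20: print(n,len(q)); continue
    t=q[q[:,2]>np.percentile(q[:,2],97)-5]
    w,V=np.linalg.eigh(np.cov(t[:,:2].T)); print(n,len(t),t.mean(0).round(1),np.percentile(q[:,2],[1,50,97]).round(1),"bar yaw",np.degrees(np.arctan2(V[1,1],V[0,1])).round(1))
    if i:
      for b in ["honey_jar","salt_shaker","spice_b"]:
        print(b,[(round(d["score"],2),np.round(d["centre"],1).tolist()) for d in finder.landmark_of(b,p)][:1])
s=arm.observe(); print(s["tool_pos"],s["wrist_force"],s["clock"])
E
```

```text
wrist 1315 [491.6 190.  162.3] [138.8 162.4 164. ] bar yaw 95.7
side 85 [494.1 185.5 163.7] [138.9 161.1 165.9] bar yaw 96.3
scene 63 [490.7 183.6 164.1] [139.6 159.8 166.7] bar yaw 96.7
wrist 1366 [491.6 190.  162.3] [139.2 162.3 163.9] bar yaw 95.7
honey_jar [(0.74, [476.0, 325.0, -1.5])]
salt_shaker [(0.65, [538.2, 70.5, 2.8])]
spice_b [(0.81, [537.2, -3.8, 0.5])]
side 81 [494.3 184.5 164.1] [139.1 161.4 166.1] bar yaw 95.3
honey_jar [(0.58, [480.2, 328.4, 3.1])]
salt_shaker [(0.64, [540.9, 68.3, 0.4])]
spice_b [(0.87, [533.6, -0.1, -0.6])]
scene 77 [491.7 186.7 163.5] [139.7 160.3 166.2] bar yaw 95.8
honey_jar [(0.97, [477.3, 327.3, 2.6])]
salt_shaker [(0.7, [542.3, 76.2, 0.7])]
spice_b [(0.2, [490.8, 188.0, 68.2])]
[491.90852459 188.56923892 276.7776053 ] [ 0.56379846  0.43197925 -0.72542985] 15.1333
```

View pics/wrist6.png

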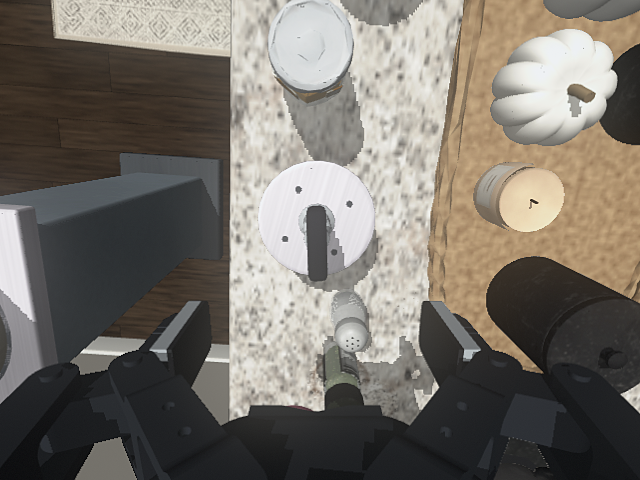

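View pics/side6.png

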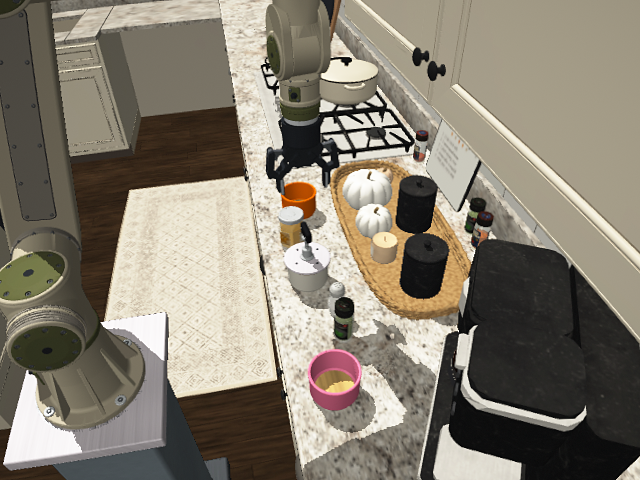

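The wrist view shows the handle at (317,245) free of the open fingers, and the side view shows it low on the bush at (306,235). It has turned 65° and its top has dropped 49.8 mm, against 49.7 mm of tool travel, so it did not spring back.

```bash
python3 -c "
from h import *
print(workorder.job_done())"
```

```text
the job is handed in; nothing more can be done
None
```

I lowered the probe until its foot touched the floor inside the crock, turned the handle clockwise to its stop and let go. I handed the job in at about 15 s of the 43 s allowed; it gave no verdict.

- **Contact before turning:** the foot met the floor about 48 mm below the start. I held it there with an estimated 3–3.5 N, taken from how far the wrist force rose above the sliding force.
- **Locked:** the cameras show the handle turned about 65° (1.14 rad, plus whatever it had at the start), and the torque rose sharply at the stop. The starting lock angle could not be measured.
- **After release:** the handle top had dropped 49.8 mm, against 49.7 mm of tool travel, so the slide did not spring back. The gripper is open and about 115 mm above where it let go, touching nothing.
- **Bystanders:** most re-detections of the honey jar, salt shaker and spice bottle were within about 8 mm of their first positions. One low-score spice bottle detection (0.2) landed on the gauge, and I took it as false because the pictures show the bottle standing where it was.

The final force of the foot on the floor could not be measured with the robot clear. It is inferred from the held force and from the slide not moving on release.

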